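# Scrape the boiler cover clean and hang the scraper up

### The job

Take the orange scraper by its blue loop handle and wipe all three flakes of scale off the dark cover plate into the yellow catch tray at its end, touching the flakes only with the scraper, never with the gripper. Then hang the scraper by its loop on the free green hook, let go, and leave it hanging still. Do not shift or knock over anything else on the bench.

Things in the scene. Friction and masses are not known exactly. Their poses are not given: they have to be found in the camera images.
- scraper: Orange foot block 26 (x) x 110 (y) x 26 mm (z) with an upright blue loop in the y-z plane: two posts 12 (x) x 10 mm (y), outer faces 56 mm apart, top bar 12 (x) x 56 (y) x 10 mm (z); 100 mm tall. Opening 36 mm wide, from z=26 to z=90 mm. About 200 g, starts standing. Grip across the posts (56 mm) or pinch a bar in x (12 mm). Origin: centre of the underside, z up.
- scraper_loop (a point): Middle of the underside of the loop's top bar (what rests on a hook), 90 mm above the scraper's underside.
- plate: Dark steel cover plate, fixed, 120 (x) x 170 mm (y), flat top 30 mm above the bench. At its +y end a fixed yellow open catch tray: x -75 to 75 mm, y 85 to 190 mm, floor 4 mm and walls (4 mm thick) 26 mm above the bench, no wall at the plate's end. Origin: on the bench under the plate's centre; +y points to the tray.
- tray_floor (a point): Centre of the catch tray's floor.
- chip_a: Reddish-brown flake of scale, a flat disc with 6 sides, 21 mm across, 8 mm thick, 14 g, loose on the plate. Origin: centre of its underside.
- chip_b: Reddish-brown flake of scale, a flat disc with 7 sides, 21 mm across, 8 mm thick, 14 g, loose on the plate. Origin: centre of its underside.
- chip_c: Reddish-brown flake of scale, a flat disc with 8 sides, 21 mm across, 8 mm thick, 14 g, loose on the plate. Origin: centre of its underside.
- hook_free: Free hook stand, fixed: dark base 90 (x) x 100 (y) x 14 mm, green upright 16 mm across at its centre up to 209 mm, green hook of 8 mm round bar towards -x: from 200 mm high at the upright it dips to its seat (axis 192 mm high, x -36 to -56 mm), then turns up to its tip at x=-76 mm (top 218 mm). Nothing above it. Origin: centre of the base's underside.
- hook_seat (a point): Top of the free green hook's bar at its seat, 196 mm above the bench, 46 mm from the upright's axis.
- hook_mirror: A second hook stand of the same shape and size but grey, taken: a silver inspection mirror hangs on it (all fixed). Bystander. Beyond the stands, fixed at the back left corner, is a white drawer tower 300 mm tall, at the back right a toolbox 186 mm tall. Origin: centre of the base's underside; hook to its -x.
- jar: Glass jar of brass washers, 64 mm across, 78 mm tall, steel lid; bystander. Origin: centre of its underside.
- wrench: Red pipe wrench lying flat, 230 mm long along its x, head at +x, up to 60 mm wide, 20 mm tall; bystander. Origin: on the bench under its axis, 10 mm from mid-length towards the head.
- level: Small green spirit level standing on edge, 200 mm (x) by 22 mm (y) by 45 mm tall; bystander. Origin: centre of its underside.
- can: Blue metal can, 60 mm across, 170 mm tall, standing between the two hook stands; bystander. Origin: centre of its underside.
- tee: Copper pipe tee, 82 mm (x) by 54 mm (y), 28 mm tall, lying flat; bystander. Origin: on the bench under the tee's middle.
Mind the look-alikes: they are no part of the job. What is shaped like the hook_free but pink or turquoise is not meant. Several things have the shape of the scraper; the one meant has the colours described above.

How it is judged:
On the way, in this order (a step that is already met when the one before it is completed fails the run):
1. all three flakes have been wiped off the plate into the catch tray (y of chip_a in the frame of plate between 0.085 and 0.19 m and x of chip_a in the frame of plate between -0.075 and 0.075 m and z of each of chip_a, chip_b, chip_c in the frame of plate below 0.027 m and y of chip_b in the frame of plate between 0.085 and 0.19 m and x of chip_b in the frame of plate between -0.075 and 0.075 m and y of chip_c in the frame of plate between 0.085 and 0.19 m and x of chip_c in the frame of plate between -0.075 and 0.075 m), for 0.2 s.
2. the scraper hangs by its loop on the free green hook (horizontal distance between scraper_loop and hook_seat below 0.03 m and z of scraper_loop in the frame of hook_free between 0.186 and 0.215 m and angle between scraper's own z axis and vertical below 0.35 rad and linear speed of scraper below 0.03 m/s and angular speed of scraper below 0.4 rad/s and contact force between scraper and hook_free above 0.5 N), for 0.2 s.
At the end, for the whole second after the job is handed in: All three flakes lie in the catch tray (inside its outline, below the plate's top), and the scraper hangs still by its loop on the green hook: the top bar's underside within 30 mm of the hook's seat and resting on it, tilted less than 20 degrees (all of step 1 and all of step 2); the robot touches nothing.
It fails at once if the gripper or arm touches a flake (contact force between any of the fingers, the arm and chip_a above 0.3 N or contact force between any of the fingers, the arm and chip_b above 0.3 N or contact force between any of the fingers, the arm and chip_c above 0.3 N).
It fails at once if a bystander is shifted more than 15 mm or tipped (distance of any of jar, wrench, level, can, tee from where it was at the start of the episode above 0.015 m or angle between any of jar, wrench, level, can, tee's own z axis and vertical above 0.3 rad).
It fails at once if the robot knocks the stand on which the mirror hangs (contact force between any of the arm, the fingers and hook_mirror above 5 N).
It also fails if it takes over 51 s, if anything falls off the work surface, if the arm or the gripper's body presses on something with over 40 N, if the wrist force passes 120 N, or if a joint passes its speed limit or range.

### The arm

A 7-joint arm with a two-finger parallel gripper is mounted at the origin on the work surface. World frame = base frame: x ahead of the robot, y to its left, z up, the work surface at z = 0. Lengths are in m, angles in rad, forces in N, time in s.
With the tool pointing down it reaches from about 0.4 to 0.85 m from the base axis. Payload 10.4 kg.
Tool frame: the origin (TCP) lies at the very end of the fingers, on their centre line; the grasp point (between the pads) lies manip.hold_point_z behind it (manip.hold_point_z is the distance from the TCP to the grasp point, in m); z points along the fingers, y is the direction in which the jaws open and shut (so a half turn about z gives the same grasp; the last joint's range is limited). The gripper opens to 85 mm and grips with 20 to 120 N. Pads are 22 mm wide; open, the fingers measure 114 mm over their backs; the gripper's body (76 mm by 85 mm) begins 54 mm behind the grasp point. The pads swing forward as they close: fully open they stand 13 mm farther back than shut.
Start: joints at [1.199, 0.332, -0.065, 1.46, 0.022, 1.35, -0.088], TCP at [0.214, -0.587, 0.231] pointing down, gripper open.
Joint ranges: [-2.6, 2.6], [-0.5, 2.12], [-1.47, 1.34], [0.16, 2.42], [-1.27, 4.41], [0.06, 2.06], [-2.6, 2.6]. Speed limits (rad/s): [2.22, 2.22, 2.79, 2.79, 3.14, 3.14, 3.14].

### API

Orientations are given as a unit quaternion [x, y, z, w].
In Python, from workcell import manip gives the robot as it stands.
- The arm moves only by the tool jog_arm, never from a script. Its arguments are lists of equal length, an entry for each row: "translation": the shift along the world's x, y, z in mm, a list of three; "turn": the turn about the world's z in degrees. In form: {"translation": [[x, y, z], ...], "turn": [turn, ...]}. A call has 1 to 12 rows; each row is the pose to reach, as a shift and turn from the pose measured when the call began; what a row does not reach only later rows make up. A row lasts 1/12 s, in which the tool goes at most 41.7 mm and 7.16 degrees, less where a joint would pass 70% of its speed; a pose out of reach is approached as far as the arm can. A call with a gripper value outside its range is refused whole. "grip" is the finger opening in mm, from 0 to 85.4, set as the call begins (left out, the last holds). The fingers move at their own pace and stop on an object; "grip_force" is the grip in N (left out, the last holds). Time passes only in rows, so rows that repeat a pose let the fingers close. It gives the time, the measured TCP pose, the force and the opening at its end, in the units of the state.
- manip.get_obs(): the state, without advancing time (a new reading comes with each control period).
- manip.camera(name): name is "side" or "top" or "wrist"; returns a dict with "frame" (400x640x3 uint8, red, green, blue), "mtx" (3x3 intrinsics, pixels), "pose" (4x4, takes a point from camera to world coordinates). Camera axes: x right, y down, z forward; pixel columns grow to the right and rows downward; lengths in m; the calibration is good to about 2 mm. A picture is of the moment at which its call begins. There is no depth.
- manip.hand_in(): hands the job in, once; it reports no verdict.
Trained networks look in a picture, given as the dict that the camera call returned (one of the last four; its "shot" number tells which), for a name from the list of things; names that differ only in an ending like _2 or _b are one class to them, and where a whole thing is asked for, a point or a joint stands for the part that bears it (a point fixed in the world has none). Each returns a list of dicts, best first, with "confidence" (0 to 1); they miss things now and then, are a little off and sometimes report something else, mostly with a low value. They report only what shows in the picture. A call takes as long as a camera call. They do not tell look-alikes from the thing itself.
- manip.outline_of(picture, label): "mask" (400x640 bool, what is visible of it) and "extent" ([left, top, right, bottom] in pixels, round what is visible of it).
- manip.pinpoint(picture, label): "at" ([column, row] in pixels: a listed point, or the origin of a listed thing).
The state is a dict: "clock": time; "joint_pos": joint angles; "joint_velocities": joint speeds; "tau": joint torques, N m; "position": TCP position; "ee_rot": TCP orientation; "ft_force": force on the tool from outside, world axes, zero at the start; "torque": the same for the moment, N m; "grip_width": opening from 0.0 (shut) to 1.0 (fully open).
Only numpy, scipy, OpenCV 4.12 (cv2) and the standard library are available. Lean on these libraries where they do the work, as an engineer would, in place of code of your own. Each camera call takes 0.05 s, during which the arm holds its last target. There are 200 camera calls.

## Working session

There is one attempt and no reset: what is moved stays moved. The work goes in short steps, Python scripts to look and compute and a tool call to move; the robot and the scene stay as the last step left them, time stands still between calls to the robot, and variables do not carry over. Pictures are saved under pics/ and viewed, about 8 in all and at most 12, crops included, and the job is handed in when it is done.

Besides the shell and the picture viewer there is one more tool, called after ">>>" as a command line: name --pt "numbers of a row" for each row, then --argument value for the rest. jog_arm: Moves the arm, as the interface text tells. Its arguments: {"type":"object","properties":{"translation":{"type":"array"},"turn":{"type":"array"},"grip":{"type":"number"},"grip_force":{"type":"number"}},"required":["translation","turn"]}

```bash
mkdir -p pics
cat > h.py <<'E'
import numpy as np, cv2
from workcell import manip
def snap(name,fn=None):
    p=manip.camera(name)
    if fn: cv2.imwrite('pics/'+fn,p['frame'][:,:,::-1])
    return p
def ray(p,px,z):
    K=np.array(p['mtx']);T=np.array(p['pose'])
    d=T[:3,:3]@np.linalg.solve(K,[px[0],px[1],1]);o=T[:3,3]
    return (o+d*(z-o[2])/d[2]).round(4)
def proj(p,X):
    T=np.array(p['pose']);c=T[:3,:3].T@(np.array(X)-T[:3,3]);u=np.array(p['mtx'])@c
    return u[:2]/u[2]
E
python3 - <<'E'
from h import *
print(manip.hold_point_z, manip.get_obs())
for c in ['top','side']:
    p=snap(c,c+'0.png')
    print(c,np.array(p['pose']).round(3).tolist(),np.array(p['mtx']).round(1).tolist())
    for l,z in [('scraper',0),('scraper_loop',.09),('plate',0),('tray_floor',.004),('chip_a',.03),('hook_free',0),('hook_seat',.196),('hook_mirror',0),('jar',0),('wrench',0),('level',0),('can',0),('tee',0)]:
        for r in manip.pinpoint(p,l)[:5]:
            print(l,np.round(r['at'],1),round(r['confidence'],2),ray(p,r['at'],z))
E
```

```text
0.0187 {'clock': 0.0, 'joint_pos': array([ 1.19939032,  0.33284304, -0.06469014,  1.46094676,  0.02160049,
        1.34987116, -0.08848269]), 'joint_velocities': array([-0.00010758, -0.00029251,  0.00175185, -0.00011275,  0.0014304 ,
       -0.00100313,  0.00027303]), 'tau': array([-1.17652944e-03, -6.25441074e+01,  4.83837223e-02, -3.91604984e+01,
        1.61390734e-02,  9.88706772e-03,  9.76275572e-06]), 'position': array([ 0.21347418, -0.58702168,  0.2305313 ]), 'ee_rot': array([ 9.84827540e-01,  1.73534566e-01, -1.52073697e-04, -6.69391591e-04]), 'ft_force': array([ 0.23414041, -0.33241237,  0.66500277]), 'torque': array([ 0.02863169,  0.05340949, -0.01034599]), 'grip_width': 1.0014144317806024}
top [[-0.026, -0.98, 0.199, 0.257], [-1.0, 0.026, -0.003, -0.055], [-0.002, -0.199, -0.98, 1.521], [0.0, 0.0, 0.0, 1.0]] [[440.0, 0.0, 326.2], [0.0, 440.0, 199.1], [0.0, 0.0, 1.0]]
scraper [441.3 262.2] 0.83 [ 0.3356 -0.4482  0.    ]
scraper [414.1 237.6] 0.57 [ 0.4224 -0.3607  0.    ]
scraper_loop [452.5 262.9] 0.89 [ 0.3278 -0.4609  0.09  ]
plate [305.2 225.3] 0.86 [0.4753 0.0159 0.   
[... 2037 characters left out ...]
] 0.57 [ 0.2989 -0.265   0.    ]
hook_seat [298.5 147.1] 0.89 [ 0.6487 -0.2097  0.196 ]
hook_seat [415.9 157.5] 0.84 [ 0.2583 -0.2666  0.196 ]
hook_seat [383.3 112.4] 0.67 [ 0.4477 -0.5913  0.196 ]
hook_seat [346.3 182.6] 0.41 [ 0.4243 -0.0424  0.196 ]
hook_mirror [235.8 256. ] 0.78 [ 0.7053  0.1713 -0.    ]
jar [368.2 165.3] 0.28 [ 0.4755 -0.5044  0.    ]
wrench [293.1 330.3] 0.74 [0.4273 0.3782 0.    ]
wrench [233.8 253.3] 0.45 [0.7173 0.1621 0.    ]
level [263.3 355.9] 0.96 [0.4637 0.4751 0.    ]
can [266.9 224.1] 0.68 [ 0.6868 -0.0088  0.    ]
can [340.6 231.5] 0.31 [ 0.443  -0.0528  0.    ]
tee [373.5 166. ] 0.56 [ 0.4541 -0.5059  0.    ]
tee [339.3 168.5] 0.55 [ 0.5767 -0.4418  0.    ]
```

```bash
cd pics; python3 -c "
import cv2,numpy as np
a=cv2.imread('top0.png');b=cv2.imread('side0.png')
cv2.imwrite('both.png',np.vstack([a,b])[:, :][:800])
"
```

```text
(no output)
```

View pics/top0.png

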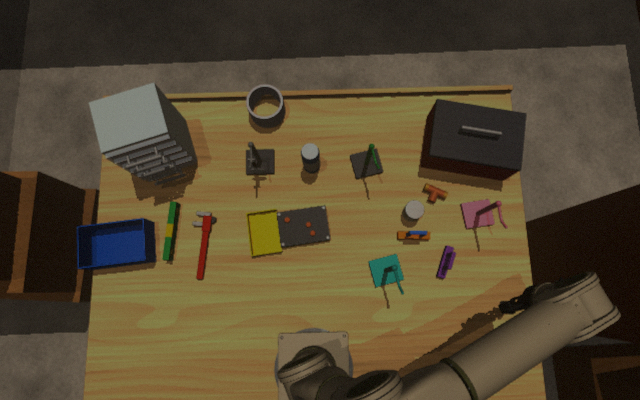

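View pics/side0.png

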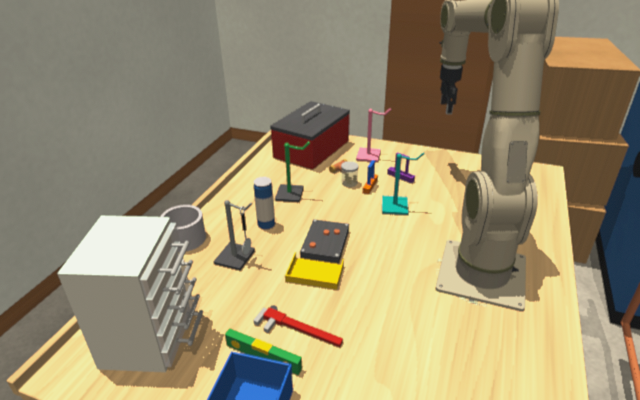

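The top view shows the orange scraper with the blue loop at about (413,236). Its look-alike is the purple one at (446,262). The green hook stand is at (368,163), with pink (480,214) and turquoise (387,270) look-alikes. The plate with its flakes is at (305,226), tray to the left. Next I'll measure yaws and confirm with an enlarged crop.

Run:
```python
from h import *
p=snap('top');q=snap('side')
def tri(a,b):
    A=[];B=[]
    for P,px in((p,a),(q,b)):
        T=np.array(P['pose']);d=T[:3,:3]@np.linalg.solve(np.array(P['mtx']),[*px,1]);d/=np.linalg.norm(d)
        M=np.eye(3)-np.outer(d,d);A.append(M);B.append(M@T[:3,3])
    return np.linalg.solve(sum(A),sum(B)).round(4)
def best(P,l,guess):
    g=proj(P,guess);r=manip.pinpoint(P,l)
    r=[x for x in r if np.linalg.norm(np.array(x['at'])-g)<12]
    return np.array(r[0]['at']) if r else None
for l,g in [('scraper',(.425,-.358,0)),('scraper_loop',(.425,-.36,.09)),('plate',(.472,.02,0)),('tray_floor',(.452,.156,.004)),('hook_free',(.694,-.199,0)),('hook_seat',(.647,-.216,.196)),('jar',(.5,-.346,0))]:
    a=best(p,l,g);b=best(q,l,g)
    print(l,a,b,[ray(P,x,g[2])for P,x in((p,a),(q,b))if x is not None], tri(a,b) if a is not None and b is not None else '')
def rect(P,m,z):
    c=np.argwhere(m)[:,::-1]
    W=np.array([ray(P,x,z)[:2] for x in c],np.float32)*1000
    return cv2.minAreaRect(W)
for n,P in(('top',p),('side',q)):
    H=cv2.cvtColor(P['frame'],cv2.COLOR_RGB2HSV)
    u=proj(P,(.425,-.36,.02)).astype(int)
    box=np.zeros((400,640),bool);box[u[1]-25:u[1]+25,u[0]-25:u[0]+25]=1
    m=box&(H[...,0]>4)&(H[...,0]<16)&(H[...,1]>190)
    m=cv2.morphologyEx(m.astype(np.uint8),cv2.MORPH_OPEN,np.ones((2,2)))>0
    print(n,'foot',m.sum(),rect(P,m,.026))
    for l,z in(('plate',.03),('chip_a',.038)):
        for r in manip.outline_of(P,l)[:4]: print(n,l,round(r['confidence'],2),r['extent'],rect(P,r['mask'],z))
def crop(P,X,s,k):
    u=proj(P,X).astype(int);return cv2.resize(P['frame'][max(u[1]-s,0):,max(u[0]-s,0):][:2*s,:2*s],(k,k),interpolation=cv2.INTER_CUBIC)
im=np.vstack([np.hstack([crop(P,X,s,280) for X,s in(((.425,-.36,.05),25),((.67,-.21,.1),40))]+[crop(P,(.465,.06,.03),45,280)]) for P in(p,q)])
cv2.imwrite('pics/crop1.png',im[:,:,::-1][:, :].copy() if im.shape[1]<=800 else cv2.resize(im[:,:,::-1],(798,532)))
```

```text
scraper [414.2 235.5] [368.3 184.6] [array([ 0.4297, -0.3615,  0.    ]), array([ 0.4358, -0.3624,  0.    ])] [ 0.4324 -0.3607  0.0012]
scraper_loop [417.1 230. ] [371.1 161.2] [array([ 0.4373, -0.354 ,  0.09  ]), array([ 0.4348, -0.382 ,  0.09  ])] [ 0.4312 -0.3511  0.1074]
plate [304.5 225.9] [324.3 245.2] [array([0.4733, 0.0184, 0.    ]), array([0.4689, 0.0312, 0.    ])] [ 0.4742  0.0188 -0.0108]
tray_floor [267.  233.1] [317.5 272.2] [array([0.451 , 0.1486, 0.004 ]), array([0.4436, 0.1588, 0.004 ])] [ 0.4499  0.1493 -0.0055]
hook_free [363.5 166.9] [283.6 194.8] [array([ 0.6807, -0.1963,  0.    ]), array([ 0.7075, -0.192 , -0.    ])] [ 0.694  -0.1929 -0.0011]
hook_seat [377.3 160.1] [298.1 149.8] [array([ 0.647 , -0.2222,  0.196 ]), array([ 0.6423, -0.1909,  0.196 ])] [ 0.6547 -0.2241  0.177 ]
jar [412.4 211.3] [349.9 185.7] [array([ 0.5149, -0.3608,  0.    ]), array([ 0.4985, -0.3321,  0.    ])] [ 0.5137 -0.3661 -0.0221]
top foot 137 ((422.9703369140625, -354.8321228027344), (109.10012817382812, 22.141551971435547), 82.76396179199219)
top plate 0.64 [305.3, 142.4, 317.5, 173.4] ((710.240478515625, -6.2588348388671875), (63.722164154052734, 110.1794662475586), 88.70393371582031)
top plate 0.62 [249.1, 204.0, 333.8, 256.9] ((460.3223876953125, 74.04027557373047), (150.15016174316406, 277.2296447753906), 7.148496627807617)
top chip_a 0.64 [397.4, 229.1, 431.9, 242.7] ((427.2332458496094, -349.843505859375), (108.5751953125, 27.24701499938965), 88.52033996582031)
side foot 82 ((415.6897277832031, -327.0509033203125), (129.19679260253906, 25.315160751342773), 86.04566955566406)
side plate 0.95 [287.1, 218.9, 346.9, 294.7] ((455.8086853027344, 90.78121185302734), (158.44947814941406, 310.16796875), 6.690010070800781)
```

View pics/crop1.png

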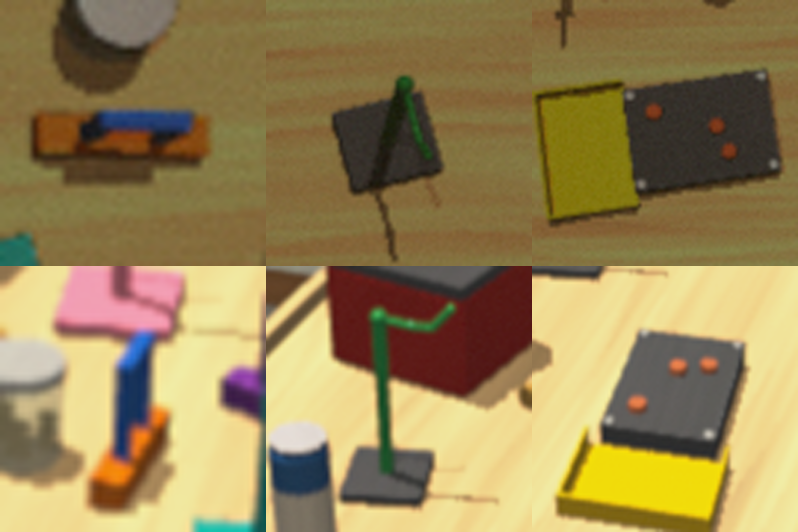

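The crop confirms it: orange foot and blue loop beside the jar, the green hook pointing towards -x and slightly -y, and three flakes on the plate. Now I'll hover above the scraper.

>>> jog_arm --pt "210 229 0" --pt "210 229 0" --pt "210 229 0" --pt "210 229 0" --pt "210 229 0" --pt "210 229 0" --pt "210 229 0" --pt "210 229 0" --pt "210 229 0" --pt "210 229 0" --pt "210 229 0" --pt "210 229 0" --turn '[-22,-22,-22,-22,-22,-22,-22,-22,-22,-22,-22,-22]' --grip 85

```text
clock: 3.4
position: [0.4225, -0.3598, 0.2313]
ee_rot: [1.0, -0.019, -0.0, 0.0]
ft_force: [0.5, 0.4, -0.1]
grip_width: 0.993
```

Run:
```python
from h import *
o=manip.get_obs();print(o['position'],o['ee_rot'],o['clock'])
p=snap('wrist');f=p['frame'].copy()
print(np.array(p['pose']).round(3).tolist())
for l,z in(('scraper',0),('scraper_loop',.09),('jar',0)):
    for r in manip.pinpoint(p,l)[:2]: print(l,r['at'],r['confidence'],ray(p,r['at'],z))
# overlay model at guess
def ov(x,y,yaw,col):
    c,s=np.cos(yaw),np.sin(yaw)
    for z,hx,hy in((.026,.013,.055),(.1,.006,.028)):
        P=[proj(p,(x+c*a*hx-s*b*hy,y+s*a*hx+c*b*hy,z)) for a,b in((1,1),(1,-1),(-1,-1),(-1,1))]
        cv2.polylines(f,[np.array(P).round().astype(np.int32)],1,col,1)
ov(.425,-.357,np.radians(-2),(255,255,255))
cv2.imwrite('pics/w1.png',f[:,:,::-1])
H=cv2.cvtColor(p['frame'],cv2.COLOR_RGB2HSV)
for n,lo,hi,z in(('foot',4,16,.026),('bar',100,125,.1)):
    m=((H[...,0]>=lo)&(H[...,0]<=hi)&(H[...,1]>150)&(H[...,2]>60)).astype(np.uint8)
    k,L,S,C=cv2.connectedComponentsWithStats(m)
    for i in np.argsort(-S[1:,4])[:2]+1: 
        c=np.argwhere(L==i)[:,::-1]
        print(n,S[i],cv2.minAreaRect(np.array([ray(p,x,z)[:2] for x in c],np.float32)*1000))
```

```text
[ 0.42247072 -0.35979032  0.23127605] [ 9.99822393e-01 -1.88437274e-02 -2.16411254e-04  2.24124785e-04] 3.4
[[-0.037, -0.952, -0.305, 0.5], [-0.999, 0.036, 0.012, -0.363], [-0.0, 0.305, -0.952, 0.374], [0.0, 0.0, 0.0, 1.0]]
scraper [313.8, 170.7] 0.86 [ 0.4232 -0.3551  0.    ]
scraper [382.7, 229.6] 0.63 [ 0.3331 -0.451  -0.    ]
scraper_loop [403.2, 260.6] 0.8 [ 0.3339 -0.4544  0.09  ]
scraper_loop [310.7, 185.2] 0.79 [ 0.4264 -0.353   0.09  ]
jar [309.3, 105.4] 0.55 [ 0.5069 -0.3528  0.    ]
foot [ 355   10   57   64 2004] ((565.3855590820312, -432.0826110839844), (58.394142150878906, 51.79520034790039), 64.51080322265625)
foot [ 268  160   87   24 1281] ((427.4149475097656, -352.521240234375), (108.1394271850586, 29.47928810119629), 87.85443878173828)
bar [310 188  20   5  31] ((423.5833740234375, -362.0494689941406), (19.18269157409668, 4.20101261138916), 88.09073638916016)
bar [303 190   7   2  13] ((423.57958984375, -348.3707580566406), (6.1070780754089355, 1.1207154989242554), 87.75410461425781)
```

View pics/w1.png

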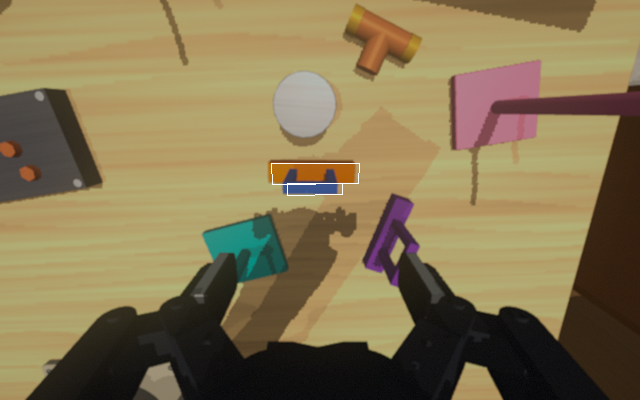

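The view shows the scraper foot at (312,172), the jar at (305,104) and the purple look-alike at (390,235). The scraper is about 3 mm towards +y from my guess, and the yaw matches. Next I'll descend and grip.

>>> jog_arm --pt "3 6 -20" --pt "3 6 -60" --pt "3 6 -100" --pt "3 6 -140" --pt "3 6 -165" --pt "3 6 -175" --pt "3 6 -175" --pt "3 6 -175" --turn '[0,0,0,0,0,0,0,0]'

```text
clock: 4.27
position: [0.4264, -0.3538, 0.0574]
ee_rot: [1.0, -0.019, 0.0, 0.0]
ft_force: [0.9, -0.6, 0.2]
grip_width: 0.992
```

>>> jog_arm --pt "0 0 0" --pt "0 0 0" --pt "0 0 0" --pt "0 0 0" --pt "0 0 0" --pt "0 0 0" --pt "0 0 0" --pt "0 0 0" --pt "0 0 0" --pt "0 0 0" --turn '[0,0,0,0,0,0,0,0,0,0]' --grip 40 --grip_force 60

```text
clock: 5.1
position: [0.4277, -0.3546, 0.0596]
ee_rot: [1.0, -0.019, 0.002, 0.001]
ft_force: [-0.6, -0.6, 6.6]
grip_width: 0.645
```

>>> jog_arm --pt "0 0 10" --pt "0 0 30" --pt "0 0 60" --pt "0 0 70" --pt "0 0 70" --pt "0 0 70" --turn '[0,0,0,0,0,0]'

```text
clock: 5.6
position: [0.4278, -0.3548, 0.1299]
ee_rot: [1.0, -0.019, 0.002, 0.002]
ft_force: [0.3, 0.7, -2.4]
grip_width: 0.648
```

Run:
```python
from h import *
o=manip.get_obs();print(o['position'],o['ee_rot'],o['grip_width'],o['clock'])
ims=[]
for n in('wrist','side'):
    p=snap(n)
    for l in('scraper','scraper_loop'):
        for r in manip.pinpoint(p,l)[:2]: print(n,l,r['at'],r['confidence'])
    ims.append(p['frame'] if n=='wrist' else cv2.resize(p['frame'][80:240,250:506],(640,400)))
cv2.imwrite('pics/g1.png',cv2.resize(np.vstack(ims),(480,600))[:,:,::-1])
```

```text
[ 0.42776293 -0.3547967   0.12986118] [ 0.99982115 -0.01869009  0.0022257   0.0018449 ] 0.6483830587172278 5.6
wrist scraper [409.9, 271.9] 0.63
wrist scraper [319.1, 219.6] 0.55
wrist scraper_loop [409.6, 17.7] 0.3
side scraper [368.1, 169.9] 0.68
side scraper [401.5, 173.3] 0.53
side scraper_loop [398.9, 157.8] 0.79
side scraper_loop [370.3, 147.4] 0.75
```

View pics/g1.png

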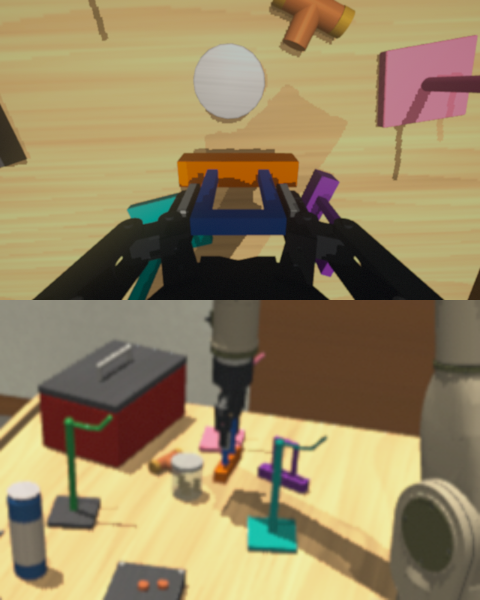

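The scraper is held: opening 55 mm, and the picture shows the loop between the pads and the foot level. Next I'll lift over the jar, turn it 99° and go behind the flakes.

>>> jog_arm --pt "0 0 30" --pt "5 40 40" --pt "10 80 40" --pt "15 120 40" --pt "20 155 40" --pt "25 190 40" --pt "30 225 40" --pt "35 255 40" --pt "40 285 40" --pt "42 305 40" --pt "42 318 40" --pt "42 318 40" --turn '[0,0,7,14,21,28,35,42,49,56,63,70]'

```text
clock: 6.9
position: [0.4692, -0.0327, 0.1682]
ee_rot: [0.827, 0.563, 0.002, -0.0]
ft_force: [-0.2, 0.0, -2.9]
grip_width: 0.645
```

>>> jog_arm --pt "0 0 0" --pt "0 0 0" --pt "0 0 0" --pt "0 0 0" --pt "0 0 0" --pt "0 0 0" --pt "0 0 0" --turn '[7,14,21,29,29,29,29]'

```text
clock: 7.48
position: [0.4691, -0.0327, 0.1681]
ee_rot: [0.661, 0.75, 0.001, -0.001]
ft_force: [0.6, 0.2, -2.3]
grip_width: 0.647
```

Run:
```python
from h import *
o=manip.get_obs();print(o['position'],o['ee_rot'],o['grip_width'],o['clock'])
q=o['ee_rot'];print('jaw',np.degrees(2*np.arctan2(q[1],q[0]))-90)
p=snap('wrist');t=snap('top')
def rect(P,m,z):
    c=np.argwhere(m)[:,::-1]
    return cv2.minAreaRect(np.array([ray(P,x,z)[:2] for x in c],np.float32)*1000)
for n,P in(('wrist',p),('top',t)):
    H=cv2.cvtColor(P['frame'],cv2.COLOR_RGB2HSV).astype(int)
    y=((H[...,0]>22)&(H[...,0]<34)&(H[...,1]>225)&(H[...,2]>70)).astype(np.uint8)
    k,L,S,C=cv2.connectedComponentsWithStats(y)
    for i in np.argsort(-S[1:,4])[:2]+1: print(n,'yellow',S[i],rect(P,L==i,.015))
    for r in manip.pinpoint(P,'chip_a')[:5]: print(n,r['at'],round(r['confidence'],2),ray(P,r['at'],.03))
    for l,z in(('plate',0),('tray_floor',.004)): print(l,[(ray(P,r['at'],z),round(r['confidence'],2)) for r in manip.pinpoint(P,l)[:1]])
f=p['frame'].copy()
def pl(x,y,yaw,pts,z,col):
    c,s=np.cos(yaw),np.sin(yaw)
    cv2.polylines(f,[np.array([proj(p,(x+c*a-s*b,y+s*a+c*b,z)) for a,b in pts]).round().astype(np.int32)],1,col,1)
pl(.469,.021,np.radians(7),((-.06,-.085),(.06,-.085),(.06,.085),(-.06,.085)),.03,(255,255,255))
pl(.469,.021,np.radians(7),((-.075,.085),(.075,.085),(.075,.19),(-.075,.19)),.026,(255,0,255))
cv2.imwrite('pics/w2.png',f[:,:,::-1])
```

```text
[ 0.46908405 -0.03269863  0.16805771] [ 0.66096185  0.75041762  0.00136658 -0.00097992] 0.6470849044986364 7.4833
jaw 7.253316200212552
wrist yellow [ 240    0  161   43 5723] ((450.8938903808594, 123.90340423583984), (145.8693084716797, 33.76587677001953), 7.27232027053833)
wrist yellow [404   0   7  38 170] ((529.2754516601562, 136.03408813476562), (4.442717552185059, 29.545324325561523), 7.275082588195801)
wrist [355.9, 78.1] 0.89 [0.4901 0.0789 0.03  ]
wrist [326.2, 156.3] 0.66 [0.4727 0.0041 0.03  ]
wrist [291.8, 162.5] 0.52 [ 0.4392 -0.0064  0.03  ]
plate [(array([0.4659, 0.0278, 0.    ]), 0.81)]
tray_floor []
top yellow [248 212  33  44 642] ((450.1976013183594, 160.35818481445312), (139.815673828125, 99.96450805664062), 8.325653076171875)
top yellow [166 224   8  13  67] ((469.41326904296875, 484.21539306640625), (21.191974639892578, 42.2696647644043), 84.35946655273438)
top [289.6, 217.3] 0.41 [0.5001 0.0676 0.03  ]
plate [(array([0.4702, 0.0206, 0.    ]), 0.89)]
tray_floor [(array([0.4638, 0.1566, 0.004 ]), 0.64)]
```

View pics/w2.png

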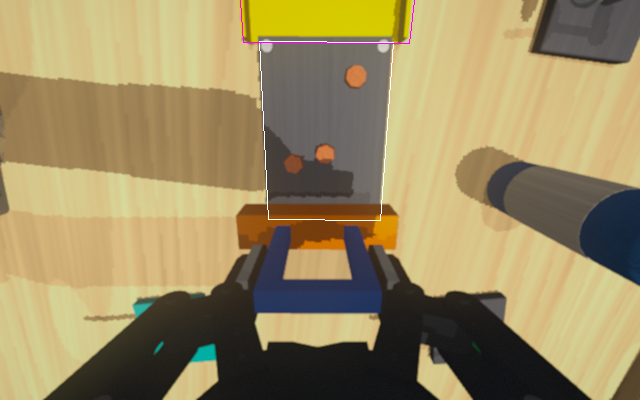

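The overlay fits the plate and tray. The flakes are at (356,77), (325,154) and (292,163), all within the foot's span. Next: back off slightly, lower to about 1.5 mm above the plate, then wipe.

>>> jog_arm --pt "6 -9 0" --pt "6 -9 -30" --pt "6 -9 -60" --pt "6 -9 -72" --pt "6 -9 -77" --pt "6 -9 -77" --pt "6 -9 -77" --turn '[0,0,0,0,0,0,0]'

```text
clock: 8.47
position: [0.4759, -0.0421, 0.0917]
ee_rot: [0.66, 0.751, 0.002, -0.001]
ft_force: [0.5, -0.5, -2.6]
grip_width: 0.641
```

Run:
```python
from h import *
o=manip.get_obs();print(o['position'],o['ft_force'],o['clock'])
p=snap('wrist');s=snap('side')
c=lambda P,X,h,w:cv2.resize(P['frame'][int(proj(P,X)[1])-h:int(proj(P,X)[1])+h,int(proj(P,X)[0])-w:int(proj(P,X)[0])+w],(400,400))
cv2.imwrite('pics/w3.png',np.hstack([cv2.resize(p['frame'],(400,400)),c(s,(.47,0,.05),50,50)])[:,:,::-1])
```

```text
[ 0.47588679 -0.04214042  0.09170091] [ 0.4824695  -0.54045456 -2.56785296] 8.4667
```

View pics/w3.png

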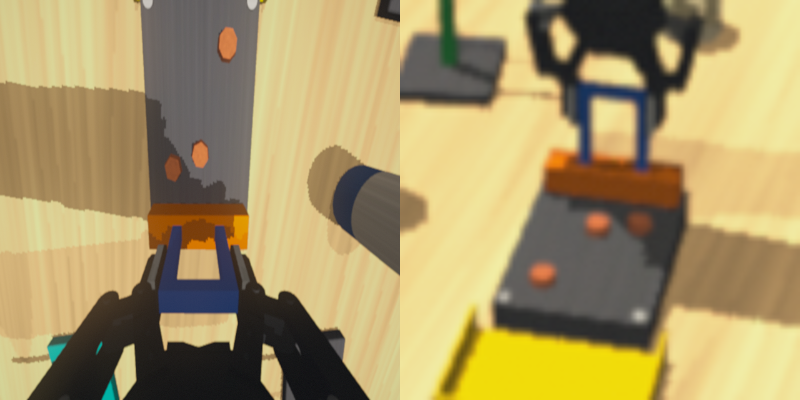

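The foot sits just behind the flakes and all three lie within its span. Now the wipe.

>>> jog_arm --pt "-1 8 -1" --pt "-3 21 -1" --pt "-4 34 -1" --pt "-6 48 -1" --pt "-8 62 -1" --pt "-9 76 -1" --pt "-11 90 -1" --pt "-13 104 -1" --pt "-15 118 -1" --pt "-16 132 -1" --pt "-18 146 -1" --pt "-20 160 -1" --turn '[0,0,0,0,0,0,0,0,0,0,0,0]'

```text
clock: 9.57
position: [0.4559, 0.1192, 0.0912]
ee_rot: [0.66, 0.752, 0.002, -0.0]
ft_force: [0.9, -0.6, -2.0]
grip_width: 0.646
```

>>> jog_arm --pt "0 2 0" --pt "0 2 0" --pt "0 2 0" --turn '[0,0,0]'

```text
clock: 9.82
position: [0.4561, 0.1208, 0.0913]
ee_rot: [0.66, 0.752, 0.002, 0.0]
ft_force: [0.4, 0.1, -1.9]
grip_width: 0.645
```

Run:
```python
from h import *
o=manip.get_obs();print(o['position'],o['ft_force'],o['clock'],o['grip_width'])
p=snap('wrist');s=snap('side')
for n,P in(('w',p),('s',s)):
    for r in manip.pinpoint(P,'chip_a')[:5]:
        w=ray(P,r['at'],.004);d=w[:2]-[.469,.021];e=np.radians(7.2)
        print(n,r['at'],round(r['confidence'],2),'plate xy',d@[np.cos(e),np.sin(e)],d@[-np.sin(e),np.cos(e)])
u=proj(s,(.45,.14,.05)).astype(int)
cv2.imwrite('pics/w4.png',np.hstack([cv2.resize(p['frame'],(400,400)),cv2.resize(s['frame'][u[1]-50:u[1]+50,u[0]-50:u[0]+50],(400,400))])[:,:,::-1])
```

```text
[0.45608007 0.12084697 0.09131057] [ 0.36238121  0.13010844 -1.93330638] 9.8167 0.6453186545255739
w [323.9, 183.4] 0.8 plate xy 0.004648905427347349 0.12137441113483342
w [353.4, 182.2] 0.74 plate xy 0.02949464851387859 0.12256984012816027
w [280.9, 177.3] 0.72 plate xy -0.03138886976036105 0.1265318096573628
w [317.8, 220.5] 0.67 plate xy -0.0002943714814026763 0.08782945602376765
s [304.3, 263.2] 0.58 plate xy 0.039438623863012744 0.11032699102119935
s [327.1, 269.4] 0.55 plate xy -0.03244892666205766 0.12212996011822981
s [312.6, 265.0] 0.45 plate xy 0.013431630248496983 0.11270528518604468
```

View pics/w4.png

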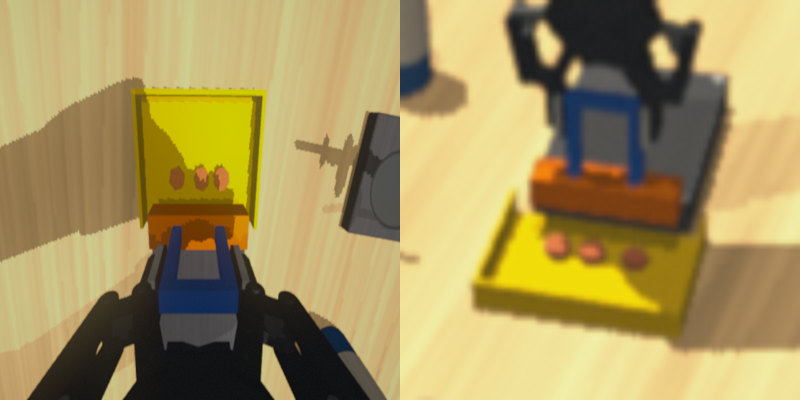

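All three flakes lie in the tray (left crop at (178..222,178), right crop at (557..635,250)). Next I'll fit the green hook's pose in both views while lifting the scraper.

>>> jog_arm --pt "0 0 25" --pt "0 0 60" --pt "0 0 95" --pt "10 -30 115" --pt "25 -65 116" --pt "40 -100 116" --pt "50 -130 116" --pt "50 -130 116" --pt "50 -130 116" --turn '[0,0,0,-5,-12,-19,-26,-33,-40]'

```text
clock: 10.77
position: [0.5063, -0.0127, 0.2068]
ee_rot: [0.88, 0.475, 0.002, 0.001]
ft_force: [0.3, 2.0, -3.1]
grip_width: 0.649
```

```bash
cat > hook.py <<'E'
from h import *
from scipy.optimize import differential_evolution as DE
def mask(P):
    H=cv2.cvtColor(P['frame'],cv2.COLOR_RGB2HSV).astype(int)
    m=(H[...,0]>48)&(H[...,0]<75)&(H[...,1]>130)&(H[...,2]>30)
    u=proj(P,(.67,-.21,.11)).astype(int);b=np.zeros_like(m);b[max(u[1]-55,0):u[1]+55,u[0]-45:u[0]+45]=1
    return m&b
def model(P,x,y,yaw):
    c,s=np.cos(yaw),np.sin(yaw);W=lambda a,z:(x+c*a,y+s*a,z)
    K=4;f=np.zeros((400*K,640*K),np.uint8)
    def seg(A,B,d):
        a,b=proj(P,A),proj(P,B)
        T=np.array(P['pose']);dep=np.linalg.norm(np.array(A)-T[:3,3])
        cv2.line(f,tuple(int(v*K) for v in a),tuple(int(v*K) for v in b),1,max(1,int(round(d*P['mtx'][0][0]/dep*K))))
    seg(W(0,.02),W(0,.205),.016)
    h=[W(0,.2),W(-.036,.192),W(-.056,.192),W(-.076,.214)]
    for A,B in zip(h,h[1:]): seg(A,B,.008)
    return cv2.resize(f.astype(np.float32),(640,400),interpolation=cv2.INTER_AREA)
def fit(PS,yaw0=.3):
    M=[mask(P) for P in PS];print([m.sum() for m in M])
    cost=lambda v:sum(np.abs(model(P,*v)-m).sum() for P,m in zip(PS,M))
    for sub in ([[i] for i in range(len(PS))]+[list(range(len(PS)))]):
        c2=lambda v:sum(np.abs(model(PS[i],*v)-M[i]).sum() for i in sub)
        r=DE(c2,[(.66,.72),(-.225,-.17),(yaw0-.4,yaw0+.4)],seed=1,maxiter=25,popsize=10,polish=False)
        x,y,a=r.x;print(sub,r.x.round(4),round(np.degrees(a),1),round(r.fun,1),'seat',x-.046*np.cos(a),y-.046*np.sin(a))
E
timeout 500 python3 - <<'E'
from hook import *
o=manip.get_obs();print(o['position'],o['ee_rot'],o['clock'])
PS=[snap('top'),snap('side','s5.png')]
fit(PS)
w=snap('wrist','w5.png');print(proj(w,(.646,-.215,.19)),mask(w).sum())
E
```

```text
[ 0.50628651 -0.01270135  0.20679862] [8.79961625e-01 4.75041769e-01 1.58300342e-03 5.91731585e-04] 10.7667
[np.int64(56), np.int64(123)]
[0] [ 0.6912 -0.2078  0.2013] 11.5 94.3 seat 0.6461654558754442 -0.21696684472804548
[1] [ 0.6873 -0.1994  0.3085] 17.7 171.8 seat 0.6434801924713184 -0.21339618140183123
[0, 1] [ 0.6902 -0.2055  0.2456] 14.1 275.1 seat 0.6455432132383079 -0.21670038903638825
[631.09858629 360.80897129] 1200
```

>>> jog_arm --pt "10 -35 0" --pt "20 -70 0" --pt "28 -105 0" --pt "35 -140 0" --pt "40 -175 0" --pt "42 -205 0" --pt "42 -226 0" --pt "42 -226 0" --pt "42 -226 0" --turn '[-7,-14,-21,-28,-35,-42,-44,-44,-44]'

```text
clock: 11.67
position: [0.5476, -0.2365, 0.2068]
ee_rot: [0.993, 0.12, 0.001, 0.001]
ft_force: [-0.4, 1.3, -2.8]
grip_width: 0.643
```

```bash
timeout 500 python3 - <<'E'
from hook import *
o=manip.get_obs();print(o['position'],o['ee_rot'],o['clock'])
q=o['ee_rot'];print('jaw',np.degrees(2*np.arctan2(q[1],q[0]))-90)
PS=[snap('wrist'),snap('top'),snap('side')]
fit(PS,.25)
P=PS[0];f=P['frame'].copy();m=model(P,.690,-.206,np.radians(13));c,_=cv2.findContours((m>.3).astype(np.uint8),0,1);cv2.drawContours(f,c,-1,(255,0,255),1)
s=PS[2];u=proj(s,(.6,-.22,.18)).astype(int)
cv2.imwrite('pics/w6.png',np.hstack([f[:, 100:540],cv2.resize(s['frame'][u[1]-50:u[1]+50,u[0]-45:u[0]+45],(360,400))])[:,:,::-1])
E
```

```text
[ 0.54763036 -0.23645509  0.20675798] [9.92820185e-01 1.19606652e-01 1.16583838e-03 9.84453119e-04] 11.6667
jaw -76.26118017043098
[np.int64(1451), np.int64(57), np.int64(134)]
[0] [ 0.7037 -0.1986  0.2349] 13.5 109.9 seat 0.6589672557494033 -0.2093424295794577
[1] [ 0.6913 -0.2077  0.2052] 11.8 94.3 seat 0.6462871273339644 -0.2170421822601292
[2] [ 0.6856 -0.1995  0.3346] 19.2 160.6 seat 0.642157828440422 -0.21460524187141086
[0, 1, 2] [ 0.7041 -0.1986  0.2345] 13.4 655.8 seat 0.6593150512330952 -0.2092627122543285
```

View pics/w6.png

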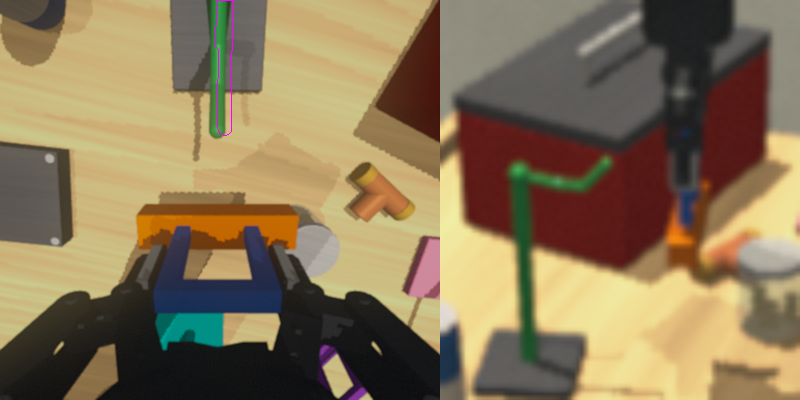

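The wrist-view fit (seat 0.659, -0.209, yaw 13.5°) matches sharply, so I'll trust it. In the picture the hook tip at (217,132) lines up with the loop opening at (215,250). Next: go in over the tip.

>>> jog_arm --pt "15 4 0" --pt "35 9 0" --pt "55 14 0" --pt "72 18 0" --pt "88 22 0" --pt "100 25 0" --pt "109 27 0" --pt "109 27 0" --pt "109 27 0" --turn '[0,0,0,0,0,0,0,0,0]'

```text
clock: 12.57
position: [0.6575, -0.2054, 0.207]
ee_rot: [0.993, 0.122, 0.001, 0.001]
ft_force: [-0.1, -0.2, -2.6]
grip_width: 0.651
```

Run:
```python
from h import *
o=manip.get_obs();print(o['position'],o['ee_rot'],o['ft_force'],o['clock'])
w=snap('wrist');s=snap('side');u=proj(s,(.65,-.21,.18)).astype(int)
cv2.imwrite('pics/w7.png',np.hstack([w['frame'][:, 100:540],cv2.resize(s['frame'][u[1]-50:u[1]+50,u[0]-45:u[0]+45],(360,400))])[:,:,::-1])
```

```text
[ 0.65748043 -0.20542826  0.20704557] [9.92515436e-01 1.22108874e-01 1.48888395e-03 5.60783610e-04] [-0.09082747 -0.20495512 -2.64306994] 12.5667
```

View pics/w7.png

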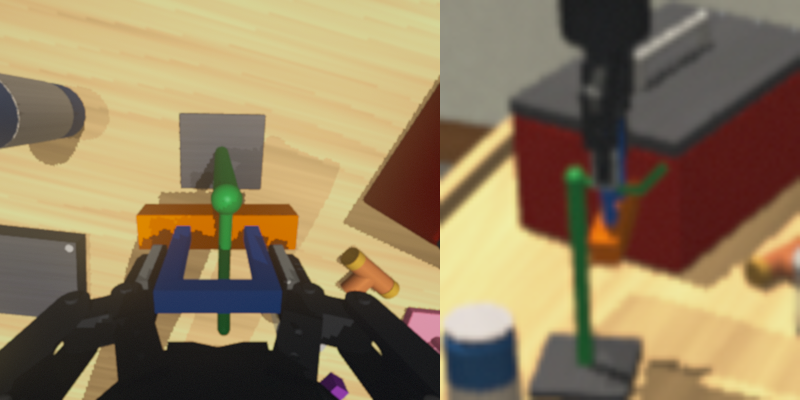

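The hook runs through the loop opening (bar at column 223, opening 190–245) with its tip behind the top bar. Next I'll lower it onto the seat.

>>> jog_arm --pt "0 -3 -8" --pt "0 -3 -18" --pt "0 -3 -27" --pt "0 -3 -34" --pt "0 -3 -38" --pt "0 -3 -38" --pt "0 -3 -38" --turn '[0,0,0,0,0,0,0]'

```text
clock: 13.25
position: [0.6568, -0.2096, 0.1691]
ee_rot: [0.993, 0.121, 0.001, 0.001]
ft_force: [-0.5, 0.1, -2.2]
grip_width: 0.649
```

>>> jog_arm --pt "0 0 -1" --pt "0 0 -2" --pt "0 0 -3" --pt "0 0 -3" --pt "0 0 -3" --turn '[0,0,0,0,0]'

```text
clock: 13.67
position: [0.6572, -0.2096, 0.1669]
ee_rot: [0.993, 0.121, 0.002, 0.001]
ft_force: [-0.1, 0.3, 1.6]
grip_width: 0.645
```

The force went from -2.2 to +1.6 N, so the loop is on the hook. Release gently.

>>> jog_arm --pt "0 0 0" --pt "0 0 0" --pt "0 0 0" --pt "0 0 0" --pt "0 0 0" --pt "0 0 0" --turn '[0,0,0,0,0,0]' --grip 62 --grip_force 20

```text
clock: 14.17
position: [0.6572, -0.2096, 0.1668]
ee_rot: [0.993, 0.121, 0.002, 0.001]
ft_force: [-0.5, 0.5, -0.7]
grip_width: 0.724
```

>>> jog_arm --pt "0 0 0" --pt "0 0 0" --pt "0 0 0" --pt "0 0 0" --pt "0 0 0" --pt "0 0 0" --pt "0 0 0" --pt "0 0 0" --turn '[0,0,0,0,0,0,0,0]' --grip 85

```text
clock: 14.83
position: [0.6572, -0.2096, 0.1668]
ee_rot: [0.993, 0.121, 0.002, 0.001]
ft_force: [-0.2, 0.0, -0.6]
grip_width: 0.992
```

Run:
```python
from h import *
o=manip.get_obs();print(o['position'],o['ft_force'],o['grip_width'],o['clock'])
w=snap('wrist');s=snap('side');u=proj(s,(.65,-.21,.16)).astype(int)
cv2.imwrite('pics/w8.png',np.hstack([w['frame'][:, 100:540],cv2.resize(s['frame'][u[1]-50:u[1]+50,u[0]-45:u[0]+45],(360,400))])[:,:,::-1])
```

```text
[ 0.65716487 -0.20964482  0.16679651] [-0.19794113  0.03318614 -0.60390786] 0.9924212953172667 14.8333
```

View pics/w8.png

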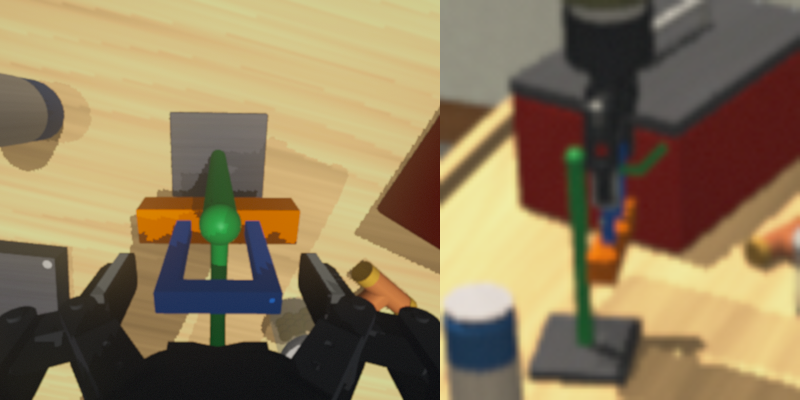

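The fingers are clear on both sides and the scraper hangs upright on the hook. Retreat straight up, let any swing die out, then check.

>>> jog_arm --pt "0 0 10" --pt "0 0 30" --pt "0 0 60" --pt "0 0 95" --pt "0 0 130" --pt "0 0 150" --pt "-30 0 150" --pt "-65 0 150" --pt "-100 0 150" --pt "-100 0 150" --pt "-100 0 150" --pt "-100 0 150" --turn '[0,0,0,0,0,0,0,0,0,0,0,0]'

```text
clock: 15.93
position: [0.5576, -0.2097, 0.318]
ee_rot: [0.993, 0.121, 0.003, 0.001]
ft_force: [-0.5, -0.0, 1.1]
grip_width: 0.998
```

>>> jog_arm --pt "0 0 0" --pt "0 0 0" --pt "0 0 0" --pt "0 0 0" --pt "0 0 0" --pt "0 0 0" --pt "0 0 0" --pt "0 0 0" --pt "0 0 0" --pt "0 0 0" --pt "0 0 0" --pt "0 0 0" --turn '[0,0,0,0,0,0,0,0,0,0,0,0]'

```text
clock: 16.93
position: [0.5575, -0.2097, 0.318]
ee_rot: [0.993, 0.121, 0.003, 0.001]
ft_force: [0.2, -0.7, 0.5]
grip_width: 0.994
```

Run:
```python
from h import *
o=manip.get_obs();print(o['position'],o['ft_force'],o['clock'])
s=snap('side');t=snap('top')
for n,P in(('s',s),('t',t)):
    for l in('scraper','scraper_loop'):
        for r in manip.pinpoint(P,l)[:3]: print(n,l,np.round(r['at'],1),round(r['confidence'],2))
    print('expect',proj(P,(.659,-.209,.106)),proj(P,(.659,-.209,.196)))
s2=snap('side');print('motion',np.abs(s2['frame'].astype(int)-s['frame'])[80:260,230:380].max())
for r in manip.pinpoint(s2,'chip_a')[:4]: print(r['at'],ray(s2,r['at'],.004))
u=proj(s,(.65,-.21,.16)).astype(int);v=proj(s,(.45,.15,.0)).astype(int)
cv2.imwrite('pics/w9.png',np.hstack([cv2.resize(s['frame'][a[1]-50:a[1]+50,a[0]-50:a[0]+50],(400,400)) for a in(u,v)])[:,:,::-1])
```

```text
[ 0.55749343 -0.20966304  0.3179564 ] [ 0.16038906 -0.68369924  0.51859712] 16.9333
s scraper [293.6 168.7] 0.71
s scraper [401.9 177.1] 0.65
s scraper_loop [296.8 147.3] 0.52
expect [296.59659713 169.56708264] [295.62645627 146.7374058 ]
t scraper [444.1 262.5] 0.73
t scraper [371.9 159.3] 0.5
t scraper_loop [374.5 152.7] 0.74
t scraper_loop [451.8 258.5] 0.72
expect [370.1551459 164.4686023] [372.89782203 156.53325226]
motion 32
[309.6, 266.6] [0.474  0.1441 0.004 ]
[329.4, 266.7] [0.4191 0.1247 0.004 ]
[305.4, 264.2] [0.4896 0.1384 0.004 ]
```

View pics/w9.png

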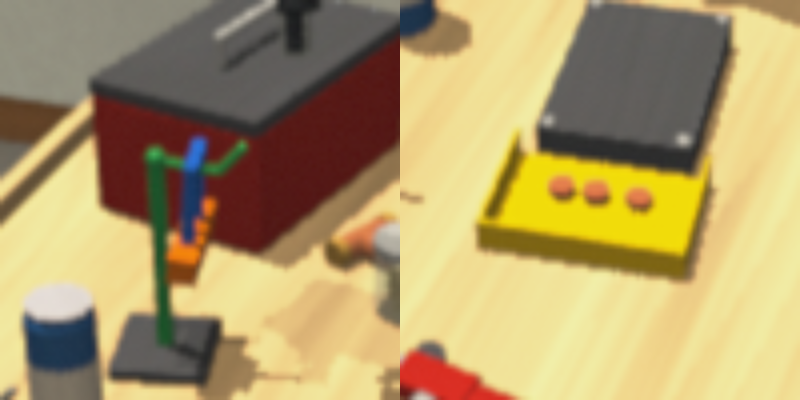

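>>> jog_arm --pt "0 0 0" --pt "0 0 0" --pt "0 0 0" --pt "0 0 0" --pt "0 0 0" --pt "0 0 0" --pt "0 0 0" --pt "0 0 0" --pt "0 0 0" --pt "0 0 0" --pt "0 0 0" --pt "0 0 0" --turn '[0,0,0,0,0,0,0,0,0,0,0,0]'

```text
clock: 18.33
position: [0.5576, -0.2096, 0.318]
ee_rot: [0.993, 0.121, 0.003, 0.001]
ft_force: [0.2, -0.3, -0.6]
grip_width: 0.998
```

Run:
```python
from h import *
for i in range(4):
    f=snap('side')['frame'];H=cv2.cvtColor(f,cv2.COLOR_RGB2HSV)[140:185,275:310]
    for a,b in((4,16),(100,125)):
        m=(H[...,0]>=a)&(H[...,0]<=b)&(H[...,1]>170); print(m.sum(),np.argwhere(m).mean(0).round(2),end=' ')
    print()
print(manip.get_obs()['clock']);manip.hand_in()
```

```text
179 [22.54 20.07] 57 [ 9.95 21.05] 
176 [22.66 19.48] 58 [ 9.88 21.09] 
173 [22.88 20.01] 58 [ 9.88 21.09] 
175 [22.49 19.83] 58 [10.14 21.03] 
18.5333
the job is handed in; nothing more can be done
```

I gripped the orange scraper across its loop posts and wiped all three flakes off the plate into the catch tray in one stroke. I then hung it by its loop on the free green hook, let go and backed the arm off. I handed the job in at about 18.5 s.

**Last checks:**
- **Flakes:** the side view shows all three lying in the tray and the plate bare.
- **Scraper:** it hangs upright with the top bar on the hook. The bar looks slightly on the upright side of the seat's middle, by roughly 10 mm at most, against the 30 mm allowed.
- **Stillness:** scraper colour centroids over four pictures moved less than 0.6 px with no trend. An earlier two-picture difference of up to 32 grey levels showed no visible movement, so I took it as noise.
- **Gripper:** it is open and more than 10 cm from the scraper, and the wrist force reads near zero.
- **Bystanders:** I did not measure their positions again; nothing looked moved in the views I took.

**Disagreement:** the top and side camera fits of the hook differed from the close wrist view by about 13 mm in x. I used the wrist fit, which matched best, and the loop went on with a contact force of about 4 N.

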